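Counterbalance a welded bracket on the bench balance

TASK

Balance the bracket that is clamped on the bench beam balance: lower as many of the steel disc counterweights over the post as it needs, gently, because the pivot is delicate, so that each lies fully down, and slide the brass trim weight along the beam until the beam floats level on its own. Leave any disc you do not need lying flat on the bench, and do not disturb the other things.

Things in the scene. Friction and masses are not known exactly. Their poses are not given: they have to be found in the camera images.
- balance: Stand of the beam balance, fixed to the bench: grey base 80 x 300 x 14 mm, two orange cheeks (tops 119 mm above the bench) that carry the pivot. Origin: centre of the base's underside; y runs along the beam from the bracket's end to the post's end, z up. The pivot is 105 mm above the origin; it is delicate: a disc must never press on the balance with more than 12 N.
- bracket_top (a point): Top of the dark steel bracket clamped on the beam, 190 mm from the pivot on the -y side and 65 mm above the beam's axis. Its mass is unknown, about 280 to 590 g, its centre about 175 mm from the pivot. The beam is an aluminium bar 12 mm wide, 16 mm high and 430 mm long, centred on the pivot.
- beam (a joint): Tilt of the beam, rad; 0 is level, positive: post's end down, bracket's end up. Stops at -0.07 and +0.07; starts at -0.07. Between the stops it settles in about 1.5 s at a tilt proportional to the remaining imbalance, about 2.3 rad per N m (0.009 rad per mm of the trim weight); a larger imbalance rests on a stop.
- pan_mark (a point): Marked place on the beam, 190 mm from the pivot, at the height of the pan's upper face (119 mm above the bench when level); moves with the beam; axes as the balance's when level. The round steel pan (44 mm across) with its post is clamped up to 6 mm either way from this mark along the beam, where exactly is not measured: find it by feel or by sight. Across the beam it is in line.
- post_line (a point): On the beam at the mark, level with the flat top of the brass post: 43 mm above the pan, 162 mm above the bench when level. The post, within 6 mm of this point along the beam, is a plain cylinder 12 mm across with hardly any chamfer: a disc over about 1.5 mm off lands on its end and pushes the beam down. A downward force F on post or pan makes up for an imbalance of about 0.19 m x F.
- trim (a joint): Position of the brass trim weight (400 g) along the beam, m: 0 nearest the pivot (35 mm from it), 0.10 outermost (135 mm); grows towards the post. Stays where left; friction about 2 N. 10 mm outwards adds 0.039 N m on the post's side; one disc adds about 0.317 N m. One or two discs are needed, never none or three.
- trim_grip (a point): Grip point of the trim weight, 45 mm above the beam's axis (150 mm above the bench when level): centre of the top of the upright black block on the brass, 18 mm wide across the beam, 24 mm along it, 28 mm high. Can be pinched across the beam from above. The brass below is 34 mm wide.
- weight_a: Steel counterweight, a flat disc 48 mm across and 13 mm thick with a plain 14.4 mm bore, 170 g; lies flat on the bench at the start. It must lie flat on the pan or on another disc there, the post through its bore. Origin: centre of its underside; z is the bore axis, up when it lies flat.
- weight_b: Steel counterweight, a flat disc 48 mm across and 13 mm thick with a plain 14.4 mm bore, 170 g; lies flat on the bench at the start. It must lie flat on the pan or on another disc there, the post through its bore. Origin: centre of its underside; z is the bore axis, up when it lies flat.
- weight_c: Steel counterweight, a flat disc 48 mm across and 13 mm thick with a plain 14.4 mm bore, 170 g; lies flat on the bench at the start. It must lie flat on the pan or on another disc there, the post through its bore. Origin: centre of its underside; z is the bore axis, up when it lies flat.
- hammer: Steel hammer lying on the bench; a bystander, to be left alone (not shifted by 30 mm or more).
- brush: Wire brush lying on the bench; a bystander, to be left alone (not shifted by 30 mm or more).
- wrench: Open-ended wrench lying behind the balance; a bystander, to be left alone (not shifted by 30 mm or more).
- spray: Spray can, 60 mm across, 170 mm high, standing; a bystander, to be left alone (not shifted by 30 mm or more).
- magnet: Red triangular welding magnet, about 50 mm across, 18 mm high; a bystander, to be left alone (not shifted by 30 mm or more).
- coupon: T-shaped steel weld coupon, 50 x 70 mm, 41 mm high; a bystander, to be left alone (not shifted by 30 mm or more).
- tips_tray: Blue two-part tray, 90 x 130 x 30 mm; a bystander, to be left alone (not shifted by 30 mm or more).
- pot: Steel cup, 80 mm across, 80 mm high; a bystander, to be left alone (not shifted by 30 mm or more).
There are look-alikes about, which are no part of the job. What is shaped like the weight_b but black or pink is not meant.

How it is judged:
By the outcome, as a careful person would: the job done as asked, in the order asked, and still so for the second after the job is handed in, with the robot touching nothing.
It also fails if it takes over 72 s, if anything falls off the work surface, if the arm or the gripper's body presses on something with over 40 N, if the wrist force passes 120 N, or if a joint passes its speed limit or range.

ROBOT

A 6-joint arm with a two-finger parallel gripper is mounted at the origin on the work surface. World frame = base frame: x ahead of the robot, y to its left, z up, the work surface at z = 0. Lengths are in mm, angles in rad, forces in N, time in s.
With the tool pointing down it reaches from about 300 to 875 mm from the base axis. Payload 6.4 kg.
Tool frame: the origin (TCP) lies midway between the tips of the shut fingers; the grasp point (between the pads) lies 19 mm behind it (ctrl.grip_point_offset is the z of the grasp point in the tool frame, in mm); z points along the fingers, x is the direction in which the jaws open and shut, and the axes are right-handed (so a half turn about z gives the same grasp; the last joint's range is limited). The gripper opens to 85 mm and grips with 20 to 120 N. Pads are 22 mm wide; open, the fingers measure 114 mm over their backs; the gripper's body (76 mm by 85 mm) begins 54 mm behind the grasp point. The pads swing forward as they close: fully open they stand 13 mm farther back than shut.
Start: joints at [1.072, 0.181, 1.607, -0, 1.354, -0.206], TCP at [165.953, 550.546, 231.288] pointing down, gripper open.
Joint ranges: [-2.99, 2.99], [-0.89, 2.07], [0.3, 2.58], [-1.14, 4.28], [0, 2.63], [-3.12, 3.12]. Speed limits (rad/s): [2.57, 2.57, 3.01, 3.14, 3.14, 3.14].

INTERFACE

Orientations are given as a unit quaternion [w, x, y, z].
In Python, from station import ctrl gives the robot as it stands.
- The arm moves only by the shell command python3 -m jog 'ROWS' [FORCE]. ROWS is text: rows parted by semicolons, each of 7 numbers parted by spaces: the shift along the tool's x, y, z in units of 0.2 m (1.0 is 0.2 m), then the turn, a rotation vector about the tool's x, y, z in units of 1.5 rad (1.0 is 1.5 rad), then the opening, from -1 (shut) to 1 (fully open), so that 0 is half open. In form: tx ty tz wx wy wz jaw; .... A call has 1 to 5 rows; each row is the pose to reach, as a shift and turn from the pose commanded when the call began, along the tool's axes at that moment; what a row does not reach only later rows make up. A row lasts 1/10 s, in which the tool goes at most 50 mm and 8.59 degrees, less where a joint would pass 70% of its speed; a pose out of reach is approached as far as the arm can. A call with a number of a shift or a turn outside -1 to 1 is refused whole. A call with a gripper value outside its range is refused whole. The fingers move at their own pace and stop on an object; FORCE is the grip in N (left out, the last holds). Time passes only in rows, so rows that repeat a pose let the fingers close. It gives the time, the measured TCP pose, the force and the opening at its end, in the units of the state.
- ctrl.get_obs(): the state, without advancing time (a new reading comes with each control period).
- ctrl.grab_frame(name): name is "side" or "top"; returns a dict with "frame" (384x512x3 uint8, blue, green, red), "mtx" (3x3 intrinsics, pixels), "world_to_cam" (4x4, takes a point from world to camera coordinates). Camera axes: x right, y down, z forward; pixel columns grow to the right and rows downward; lengths in mm; the calibration is good to about 2 mm. A picture is of the moment at which its call begins. There is no depth.
- ctrl.job_done(): hands the job in, once; it reports no verdict.
The state is a dict: "t": time; "q": joint angles; "qvel": joint speeds; "joint_efforts": joint torques, N m; "position": TCP position; "ee_rot": TCP orientation; "force": force on the tool from outside, world axes, zero at the start; "wrist_torque": the same for the moment, N m; "finger_gap": opening from 0.0 (shut) to 1.0 (fully open).
Only numpy, scipy, OpenCV 4.12 (cv2) and the standard library are available. Lean on these libraries where they do the work, as an engineer would, in place of code of your own. Each camera call takes 0.05 s, during which the arm holds its last target.

## Working session

There is one attempt and no reset: what is moved stays moved. The work goes in short steps, Python scripts to look and compute and a shell command to move; the robot and the scene stay as the last step left them, time stands still between calls to the robot, and variables do not carry over. Pictures are saved under pics/ and viewed, and the job is handed in when it is done.

```bash
ls; mkdir -p pics
python3 - <<'E'
from station import ctrl
import cv2
print(ctrl.get_obs(), ctrl.grip_point_offset)
for n in("side","top"):
    f=ctrl.grab_frame(n); cv2.imwrite(f"pics/{n}0.png",f["frame"]); print(n,f["mtx"].tolist(),f["world_to_cam"].round(4).tolist())
E
```

```text
pics
{'t': 0.0, 'q': array([ 1.07173001e+00,  1.81534730e-01,  1.60800284e+00, -1.54312956e-05,
        1.35381360e+00, -2.06261281e-01]), 'qvel': array([ 0.0002213 ,  0.00083369, -0.00020302, -0.00077294, -0.00065264,
        0.00187   ]), 'joint_efforts': array([ 1.05911578e-03, -4.44876587e+01, -3.51339483e+01, -1.53333672e-04,
        9.27751302e-03, -4.89255015e-06]), 'position': array([165.66281146, 550.03930678, 230.3902082 ]), 'ee_rot': array([ 3.75558411e-04,  8.02693844e-01,  5.96390661e-01, -7.95047998e-04]), 'force': array([ 1.02660612, -0.92222856,  0.00542967]), 'wrist_torque': array([-0.05525948,  0.05753715,  0.02047675]), 'finger_gap': 0.9982140323032572} -18.700000000000003
side [[429.2748286052091, 0.0, 261.36109069227683], [0.0, 429.2748286052091, 194.75791051890582], [0.0, 0.0, 1.0]] [[-0.9482, -0.3173, 0.0133, 470.1014], [-0.2275, 0.6495, -0.7255, 208.6822], [0.2215, -0.691, -0.6881, 1060.4175], [0.0, 0.0, 0.0, 1.0]]
top [[437.9635482325975, 0.0, 256.7355370825417], [0.0, 437.9635482325975, 193.16705268279102], [0.0, 0.0, 1.0]] [[0.0214, -0.9997, -0.0142, -22.787], [-0.9912, -0.0193, -0.1306, 538.6155], [0.1303, 0.0168, -0.9913, 1334.5916], [0.0, 0.0, 0.0, 1.0]]
```

View pics/side0.png

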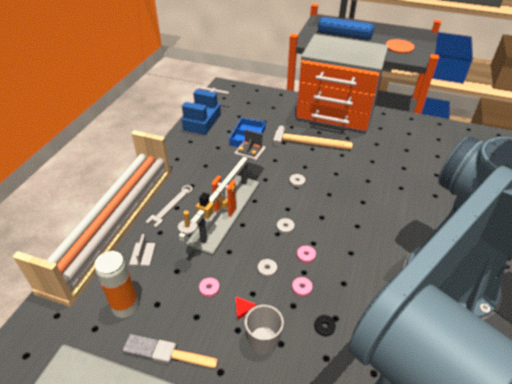

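View pics/top0.png

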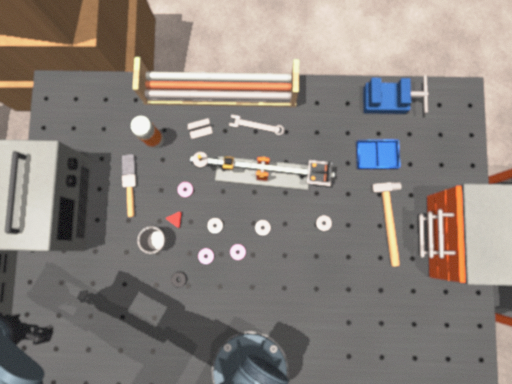

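Run:
```python
import cv2
s=cv2.imread("pics/side0.png");t=cv2.imread("pics/top0.png")
def crop(im,x0,y0,w,h,k,n): cv2.imwrite(n,cv2.resize(im[y0:y0+h,x0:x0+w],None,fx=k,fy=k,interpolation=cv2.INTER_CUBIC))
crop(s,170,130,160,120,5,"pics/s_c1.png")
crop(t,180,140,160,60,5,"pics/t_c1.png")
crop(t,170,200,170,60,4,"pics/t_c2.png")
crop(s,190,160,140,120,5,"pics/s_c2.png")
```

```text
(no output)
```

View pics/s_c1.png

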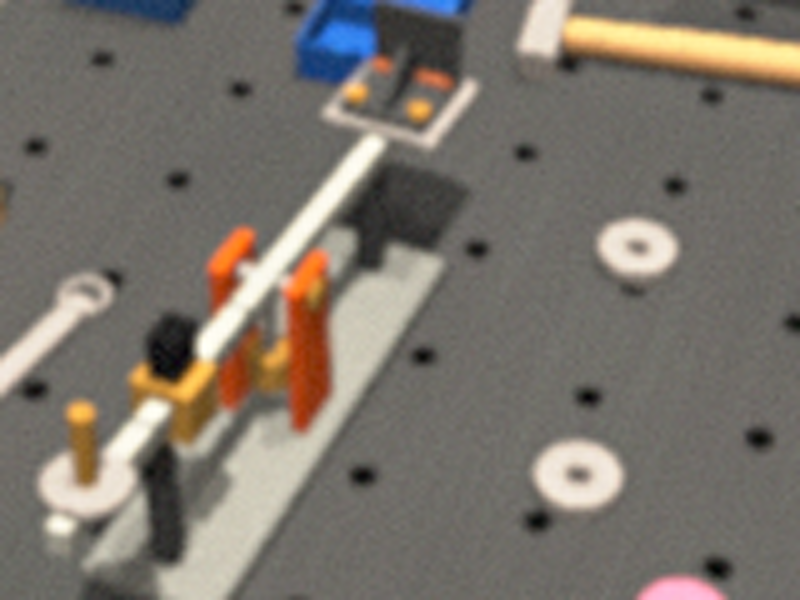

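View pics/t_c1.png

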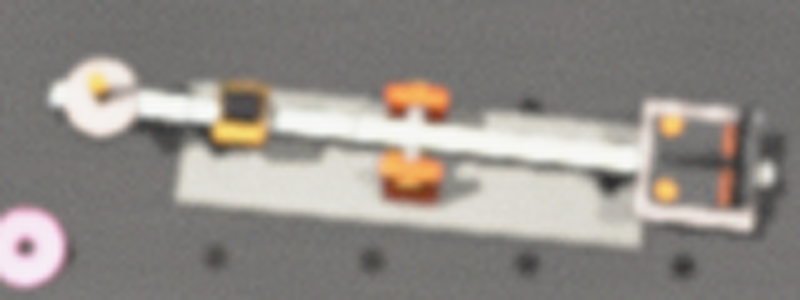

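View pics/t_c2.png

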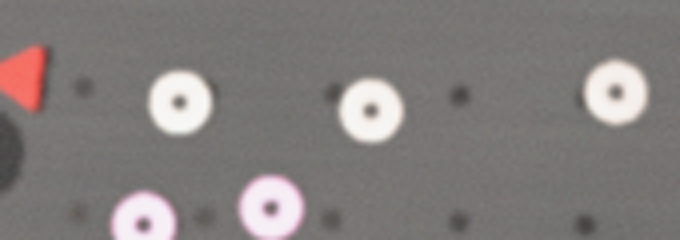

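```bash
cat > h.py <<'E'
import numpy as np,cv2
from station import ctrl
def cams():
    return {n:ctrl.grab_frame(n) for n in("side","top")}
def P(f): return f["mtx"]@f["world_to_cam"][:3]
def proj(f,X):
    v=P(f)@np.append(X,1); return v[:2]/v[2]
def tri(fs,ft,ps,pt):
    X=cv2.triangulatePoints(P(fs),P(ft),np.float64(ps).reshape(2,1),np.float64(pt).reshape(2,1)).ravel();X=X[:3]/X[3]
    e=[np.round(proj(fs,X)-ps,1).tolist(),np.round(proj(ft,X)-pt,1).tolist()]
    return X,e
def atz(f,p,z):
    M=P(f)[:,[0,1,3]].copy(); M[:,2]+=P(f)[:,2]*z
    v=np.linalg.solve(M,[p[0],p[1],1]); return v[:2]/v[2]
def blob(im,c,r,thr=150):
    g=im.min(2).astype(float); x,y=map(int,c)
    p=g[y-r:y+r+1,x-r:x+r+1]; m=((p>thr)).astype(np.uint8)
    n,l,st,ce=cv2.connectedComponentsWithStats(m); k=1+np.argmax(st[1:,4])
    cs,_=cv2.findContours((l==k).astype(np.uint8),cv2.RETR_EXTERNAL,cv2.CHAIN_APPROX_NONE)
    mm=cv2.drawContours(np.zeros_like(m),cs,-1,1,-1); yy,xx=np.nonzero(mm)
    return np.array([xx.mean()+x-r,yy.mean()+y-r]),len(xx)
def crop(im,x0,y0,w,h,k,n): cv2.imwrite("pics/"+n+".png",cv2.resize(im[y0:y0+h,x0:x0+w],None,fx=k,fy=k,interpolation=cv2.INTER_CUBIC))
E
python3 - <<'E'
from h import *
c=cams();s,t=c["side"],c["top"]
for ps,pt in [((297,180),(324,223)),((285,225),(263,228)),((267,267),(215,226))]:
    a,na=blob(s["frame"],ps,14);b,nb=blob(t["frame"],pt,12)
    print(a,na,b,nb,*tri(s,t,a,b),atz(s,a,13),atz(t,b,13))
print("post top",tri(s,t,(186.4,211.2),(199.4,155.8)))
print("trim blk top",tri(s,t,(204.3,195),(228.7,159.5)))
print("pivot/cheeks", atz(s,(170+231/5,130+250/5),119),atz(s,(170+308/5,130+270/5),119),atz(t,(180+415/5,140+95/5),119),atz(t,(180+412/5,140+165/5),119))
print("base corners top", [atz(t,(180+x/5,140+y/5),14).round(1).tolist() for x,y in((178,200),(641,245),(182,150))])
print("bracket",[atz(t,(180+x/5,140+y/5),165).round(1).tolist() for x,y in((642,103),(640,215),(752,230))])
E
```

```text
[297.03703704 178.9037037 ] 135 [323.54066986 222.58851675] 209 [ 454.36081882 -223.40897625   11.38765096] [[0.5, 0.1], [-0.1, -0.5]] [ 455.61143992 -221.42637456] [ 452.70050414 -223.40711868]
[285.15508021 224.44919786] 187 [262.3411215  227.31308411] 214 [435.84845125 -31.03154221  11.17262314] [[0.7, 0.1], [-0.1, -0.6]] [437.38779993 -29.14436552] [433.90852129 -31.34652829]
[266.9755102  266.43673469] 245 [214.42654028 225.34597156] 211 [438.92186376 120.28729267  11.83145314] [[0.8, 0.1], [-0.1, -0.6]] [440.63176608 121.40108088] [436.98594809 119.78103705]
post top (array([625.61835904, 151.43819364, 175.28697345]), [[0.5, 0.1], [-0.1, -0.4]])
trim blk top (array([620.33717289,  69.36137358, 154.21972774]), [[0.3, 0.1], [-0.1, -0.2]])
pivot/cheeks [632.63815788 -26.98570061] [588.41668091 -25.74645129] [630.44687111 -29.58675524] [588.30598882 -28.63718224]
base corners top [[581.6, 120.8], [558.3, -174.5], [614.1, 119.4]]
bracket [[618.4, -159.3], [553.8, -158.6], [546.4, -221.8]]
```

View pics/s_c2.png

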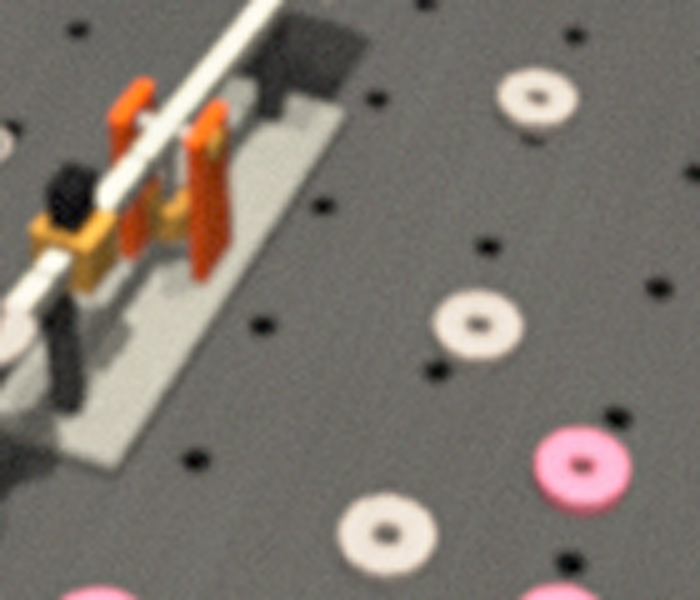

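```bash
cat >> h.py <<'E'
from scipy.spatial.transform import Rotation as R
def Rt(yaw,tilt=0):
    # tool down, x axis at yaw in plane; tilt about tool x (rad)
    x=np.array([np.cos(yaw),np.sin(yaw),0]);z=np.array([0,0,-1.]);y=np.cross(z,x)
    return R.from_matrix(np.c_[x,y,z])*R.from_rotvec([tilt,0,0])
def go(pos,yaw=None,tilt=0):
    o=ctrl.get_obs();q=o["ee_rot"];r=R.from_quat([q[1],q[2],q[3],q[0]])
    d=r.inv().apply(np.array(pos,float)-o["position"])/200
    w=np.zeros(3) if yaw is None else (r.inv()*Rt(yaw,tilt)).as_rotvec()/1.5
    print("t",round(o["t"],2),"pos",o["position"].round(1),"F",o["force"].round(2),"gap",round(o["finger_gap"],3))
    print("row:",np.r_[d,w].round(4))
E
python3 - <<'E'
from h import *
go([438.5,120.5,90],-0.0785)
E
```

```text
t 0.2 pos [165.8 550.2 230.7] F [ 0.3  -0.02  0.35] gap 1.002
row: [-1.6629e+00  1.9259e+00  7.0500e-01  4.0000e-04  7.0000e-04  9.0430e-01]
```

```bash
python3 -m jog '-0.8 0.93 0.1 0 0 0.45 1; -0.8 0.93 0.1 0 0 0.45 1; -0.8 0.93 0.1 0 0 0.45 1; -0.8 0.93 0.1 0 0 0.45 1; -0.8 0.93 0.1 0 0 0.45 1' 40
python3 - <<'E'
from h import *
go([438.5,120.5,90],-0.0785)
E
```

```text
t: 0.7
position: [298.4, 341.8, 211.1]
ee_rot: [0.0, 0.956, 0.295, 0.0]
force: [0.8, 1.3, -0.1]
finger_gap: 0.999
t 0.7 pos [298.4 341.8 211.1] F [ 0.84  1.25 -0.13] gap 0.999
row: [-4.4500e-02  1.3088e+00  6.0570e-01  1.0000e-04 -2.0000e-04  4.5110e-01]
```

```bash
python3 -m jog '0 0.98 0.4 0 0 0.45 0.7; 0 0.98 0.4 0 0 0.45 0.7; 0 0.98 0.4 0 0 0.45 0.7; 0 0.98 0.4 0 0 0.45 0.7; 0 0.98 0.4 0 0 0.45 0.7'
python3 - <<'E'
from h import *
go([438.5,120.5,60],-0.0785)
E
```

```text
t: 1.2
position: [410.0, 178.6, 129.6]
ee_rot: [0.001, 0.999, -0.041, -0.001]
force: [0.0, -0.6, -0.3]
finger_gap: 0.848
t 1.2 pos [410.  178.6 129.6] F [ 0.   -0.56 -0.3 ] gap 0.848
row: [ 0.1663  0.2774  0.3479  0.001   0.0012 -0.002 ]
```

```bash
python3 -m jog '0.166 0.277 0.35 0.001 0.001 0 0.7; 0.166 0.277 0.35 0.001 0.001 0 0.7; 0.166 0.277 0.35 0.001 0.001 0 0.7'
python3 - <<'E'
from h import *
go([438.5,120.5,1],-0.0785)
c=cams()
crop(c["side"]["frame"],210,210,120,90,6,"s1");crop(c["top"]["frame"],170,180,100,75,6,"t1")
E
```

```text
t: 1.5
position: [436.2, 121.8, 57.4]
ee_rot: [-0.0, 0.999, -0.038, -0.003]
force: [0.2, -0.1, -0.3]
finger_gap: 0.85
t 1.5 pos [436.2 121.8  57.4] F [ 0.23 -0.05 -0.29] gap 0.85
row: [ 1.330e-02  5.900e-03  2.819e-01 -1.000e-04  3.600e-03  1.900e-03]
```

View pics/s1.png

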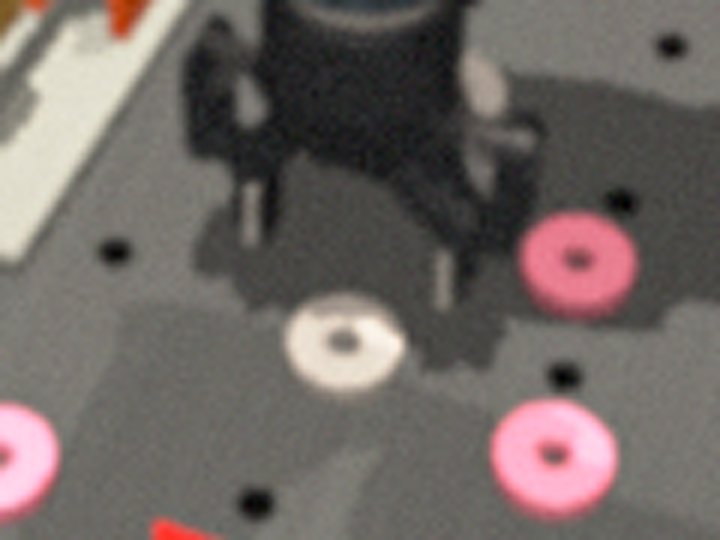

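View pics/t1.png

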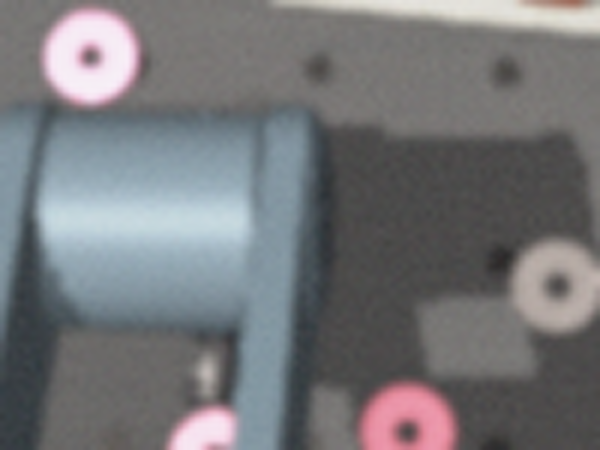

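Run:
```python
from h import *
f=ctrl.grab_frame("side")
for z in (57.4,62,67,72): print(z,proj(f,[436.2,121.8,z]))
print(proj(f,[438.5,120.5,13]))
for z in (57,67): print(z,atz(f,(252,250.8),z),atz(f,(284,261.3),z))
```

```text
57.4 [269.08697479 255.7877152 ]
62 [269.13622577 254.58456135]
67 [269.19010384 253.26837241]
72 [269.24434416 251.94333388]
[267.90443475 266.38619717]
57 [480.26002289 120.49701056] [397.64864697 125.67034725]
67 [477.5462193  128.15024916] [395.94503609 133.26032498]
```

```bash
python3 -m jog '0.01 0.004 0.14 0 0.0036 0.002 0.5; 0.01 0.004 0.2 0 0.0036 0.002 0.5; 0.01 0.004 0.25 0 0.0036 0.002 0.5; 0.01 0.004 0.28 0 0.0036 0.002 0.4;0.01 0.004 0.28 0 0.0036 0.002 0.4'
python3 - <<'E'
from h import *
go([438.5,120.5,0],-0.0785)
c=cams()
crop(c["side"]["frame"],210,210,120,90,6,"s2")
E
```

```text
t: 2.15
position: [439.8, 124.1, 5.0]
ee_rot: [-0.001, 0.999, -0.037, 0.003]
force: [0.1, 0.1, 0.1]
finger_gap: 0.702
t 2.15 pos [439.8 124.1   5. ] F [0.15 0.1  0.14] gap 0.702
row: [-0.0051  0.0184  0.0251 -0.001  -0.004   0.0028]
```

View pics/s2.png

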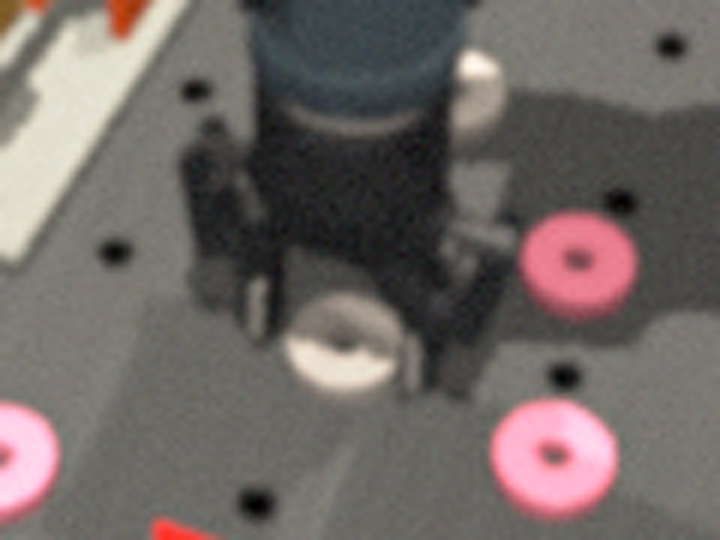

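```bash
python3 -m jog '-0.005 0.018 0.024 0 -0.004 0.003 0.3; -0.005 0.018 0.024 0 -0.004 0.003 0.3; -0.005 0.018 0.024 0 -0.004 0.003 0;-0.005 0.018 0.024 0 -0.004 0.003 -0.3;-0.005 0.018 0.024 0 -0.004 0.003 -0.3' 40
python3 - <<'E'
from h import *
go([438.5,120.5,0],-0.0785)
E
python3 -m jog '0 0 0 0 0 0 -0.3;0 0 0 0 0 0 -0.3' 40
python3 - <<'E'
from h import *
go([438.5,120.5,0],-0.0785)
c=cams()
crop(c["side"]["frame"],210,210,120,90,6,"s3")
E
```

```text
t: 2.75
position: [439.1, 120.0, 1.0]
ee_rot: [-0.001, 0.999, -0.04, 0.001]
force: [-2.1, -1.3, 5.3]
finger_gap: 0.544
t 2.75 pos [439.1 120.    1. ] F [-2.11 -1.33  5.31] gap 0.544
row: [-0.0032 -0.0024  0.0052 -0.0008 -0.0007 -0.0006]
t: 2.95
position: [439.1, 120.0, 1.0]
ee_rot: [-0.001, 0.999, -0.04, 0.001]
force: [-1.5, -1.0, 5.5]
finger_gap: 0.542
t 2.95 pos [439.1 120.    1. ] F [-1.49 -1.03  5.51] gap 0.542
row: [-0.0032 -0.0023  0.005  -0.0008 -0.0007 -0.0007]
```

View pics/s3.png

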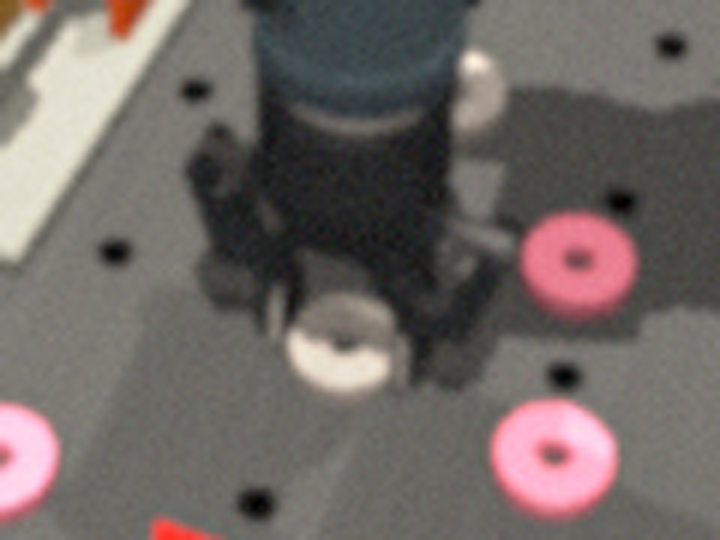

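```bash
python3 -m jog '0 0 -0.1 0 0 0 -0.3;0 0 -0.35 0 0 0 -0.3;0 0 -0.6 0 0 0 -0.3;0 0 -0.85 0 0 0 -0.3;0 0 -0.85 0 0 0 -0.3'
python3 - <<'E'
from h import *
go([625.3,152,192],-0.0787,0.07)
E
```

```text
t: 3.55
position: [443.6, 120.1, 177.8]
ee_rot: [-0.001, 0.999, -0.04, 0.007]
force: [0.7, 0.5, -0.9]
finger_gap: 0.542
t 3.55 pos [443.6 120.1 177.8] F [ 0.69  0.51 -0.9 ] gap 0.542
row: [ 8.941e-01 -2.313e-01 -5.720e-02  4.480e-02 -9.800e-03 -1.000e-04]
```

```bash
python3 -m jog '0.2 0 -0.08 0 0 0 -0.3;0.44 -0.1 -0.08 0.02 0 0 -0.3;0.66 -0.18 -0.08 0.03 0 0 -0.3;0.8 -0.22 -0.08 0.045 0 0 -0.3;0.84 -0.23 -0.06 0.045 0 0 -0.3'; python3 -m jog '0 0 0 0 0 0 -0.3; 0 0 0 0 0 0 -0.3;0 0 0 0 0 0 -0.3'
python3 - <<'E'
from h import *
go([625.3,152,190],-0.0787,0.07)
c=cams()
crop(c["side"]["frame"],150,150,120,90,6,"s4")
crop(c["top"]["frame"],170,120,120,90,6,"t4")
E
```

```text
t: 4.05
position: [612.2, 152.2, 181.6]
ee_rot: [-0.035, 0.999, -0.04, 0.002]
force: [-0.5, -0.4, -0.7]
finger_gap: 0.544
t: 4.35
position: [608.5, 152.5, 182.4]
ee_rot: [-0.034, 0.999, -0.04, 0.001]
force: [-1.4, 0.6, -1.8]
finger_gap: 0.544
t 4.35 pos [608.5 152.5 182.4] F [-1.37  0.59 -1.78] gap 0.544
row: [ 0.0841 -0.0068 -0.0377  0.0009  0.0002 -0.0004]
```

View pics/s4.png

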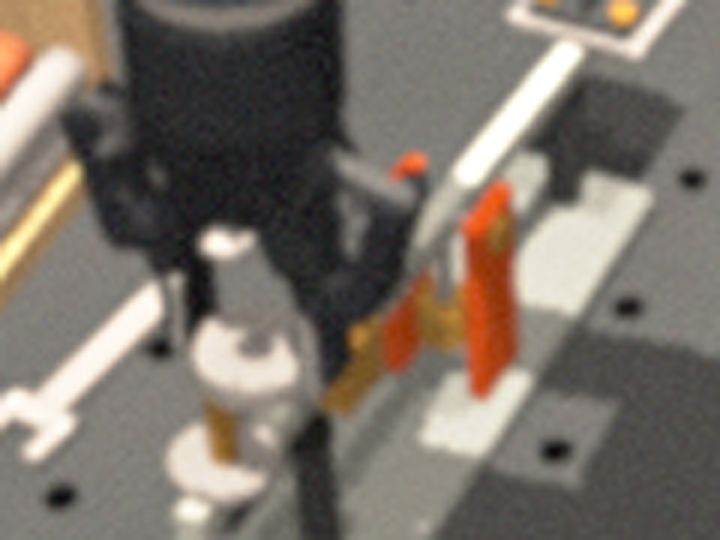

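View pics/t4.png

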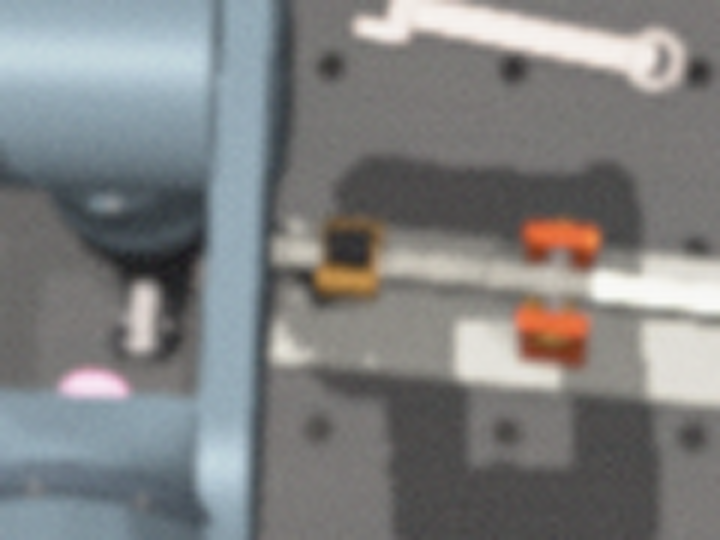

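```bash
python3 -m jog '0.03 -0.007 -0.038 0 0 0 -0.3;0.084 -0.007 -0.038 0 0 0 -0.3;0.084 -0.007 -0.038 0 0 0 -0.3;0.084 -0.007 -0.038 0 0 0 -0.3'
python3 - <<'E'
from h import *
go([625.3,152,190],-0.0787,0.07)
f=ctrl.grab_frame("side")
crop(f["frame"],165,185,50,50,12,"s5")
p=ctrl.get_obs()["position"]
n=np.array([-.0055,-.07,1])
print(proj(f,p+12*n),proj(f,p-1*n), "post top", proj(f,[625.6,151.4,175.3]))
E
```

```text
t: 4.85
position: [627.0, 151.9, 190.4]
ee_rot: [-0.034, 0.999, -0.04, 0.002]
force: [-0.3, -0.8, -1.8]
finger_gap: 0.543
t 4.85 pos [627.  151.9 190.4] F [-0.27 -0.79 -1.79] gap 0.543
row: [-0.0087  0.0001  0.0018  0.0007 -0.0007 -0.0006]
[185.32342925 202.67919741] [185.74476239 207.06632708] post top [186.93844606 211.29617864]
```

View pics/s5.png

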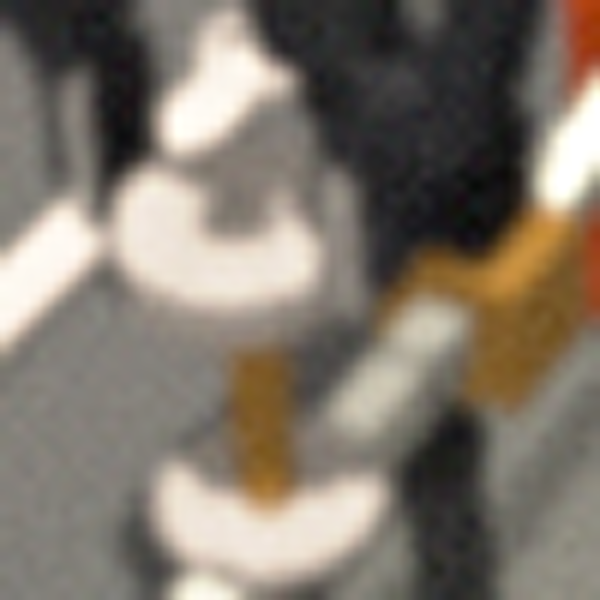

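Run:
```python
from h import *
f=ctrl.grab_frame("side")["frame"]
g=cv2.resize(f[192:222,168:198],None,fx=25,fy=20,interpolation=cv2.INTER_LANCZOS4)
g=cv2.convertScaleAbs(g,alpha=1.0)
g=cv2.LUT(g,(255*(np.arange(256)/255)**0.7).astype(np.uint8))
for i in range(0,30,5):
    cv2.putText(g,str(168+i),(int((i+.5)*25),10),0,.4,(0,255,0),1);cv2.line(g,(int((i+.5)*25),12),(int((i+.5)*25),600),(0,255,0),1)
    cv2.putText(g,str(192+i),(0,int((i+.5)*20)),0,.4,(0,255,0),1);cv2.line(g,(0,int((i+.5)*20)),(750,int((i+.5)*20)),(0,255,0),1)
cv2.imwrite("pics/s6.png",g)
```

```text
(no output)
```

View pics/s6.png

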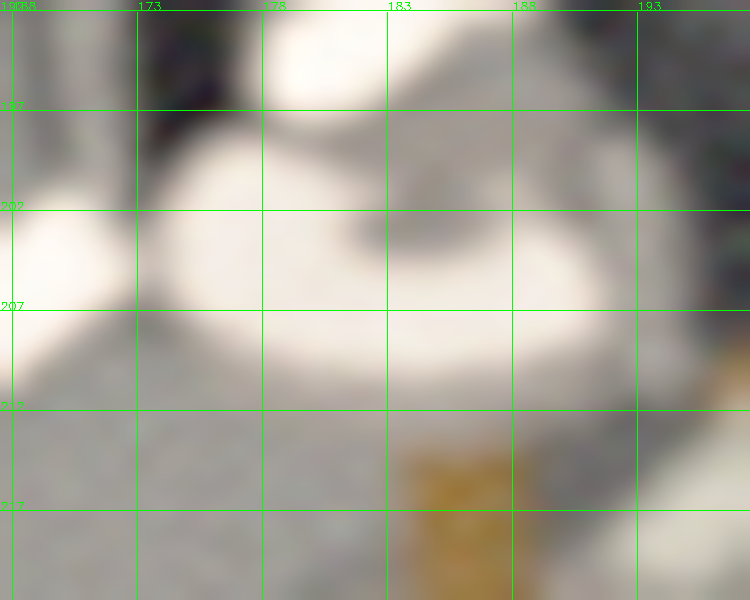

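```bash
cat >> h.py <<'E'
def grid(f,x0,y0,w,h,k,name,step=5):
    g=cv2.resize(f[y0:y0+h,x0:x0+w],None,fx=k,fy=k,interpolation=cv2.INTER_LANCZOS4)
    g=cv2.LUT(g,(255*(np.arange(256)/255)**0.7).astype(np.uint8))
    for i in range(0,w,step):
        X=int((i+.5)*k);cv2.line(g,(X,12),(X,h*k),(0,255,0),1);cv2.putText(g,str(x0+i),(X,10),0,.4,(0,255,0),1)
    for i in range(0,h,step):
        X=int((i+.5)*k);cv2.line(g,(0,X),(w*k,X),(0,255,0),1);cv2.putText(g,str(y0+i),(0,X),0,.4,(0,255,0),1)
    cv2.imwrite(f"pics/{name}.png",g)
E
python3 - <<'E'
from h import *
grid(cv2.imread("pics/side0.png"),172,205,30,28,20,"g1")
grid(cv2.imread("pics/top0.png"),185,147,30,24,20,"g2")
E
```

```text
(no output)
```

View pics/g1.png

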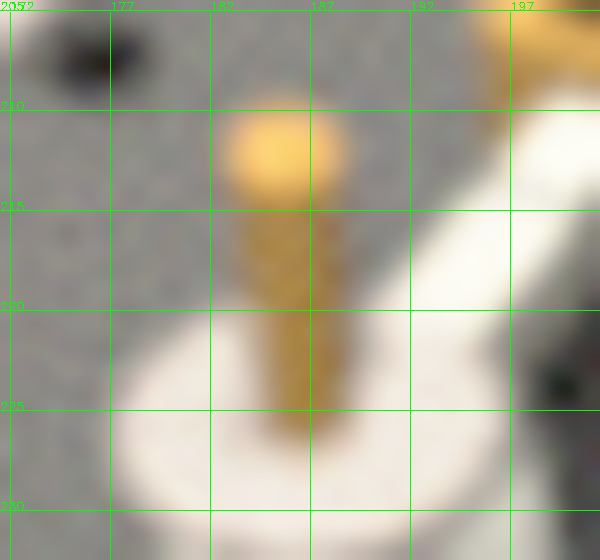

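View pics/g2.png

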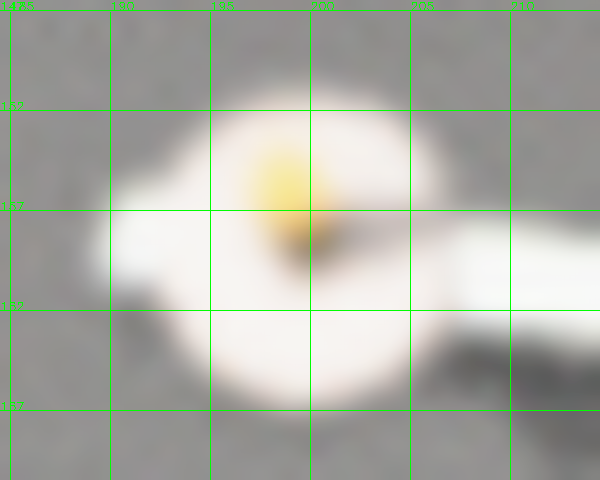

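Run:
```python
from h import *
c=cams();s,t=c["side"],c["top"]
print(tri(s,t,(185.9,211.85),(199.0,156.2)))
for z in (174.5,175.3): print(atz(s,(185.9,211.85),z),atz(t,(199,156.2),z))
```

```text
(array([625.38708255, 152.90861937, 174.44734802]), [[0.9, 0.2], [-0.2, -0.7]])
[627.47262659 153.08430133] [623.4575905  152.28777192]
[627.05091819 153.76206381] [623.28492489 152.16491537]
```

```bash
python3 -m jog '-0.0055 0.001 0 0 0 0 -0.3;-0.0055 0.001 0.03 0 0 0 -0.3;-0.0055 0.001 0.055 0 0 0 -0.3;-0.0055 0.001 0.055 0 0 0 -0.3;-0.0055 0.001 0.055 0 0 0 -0.3'
python3 - <<'E'
from h import *
go([625.8,151.7,180],-0.0787,0.07)
E
```

```text
t: 5.55
position: [625.4, 152.7, 178.9]
ee_rot: [-0.034, 0.999, -0.04, 0.001]
force: [-0.3, -0.4, -1.9]
finger_gap: 0.544
t 5.55 pos [625.4 152.7 178.9] F [-0.31 -0.43 -1.9 ] gap 0.544
row: [ 0.0025  0.0044 -0.0057  0.0007 -0.0001 -0.0005]
```

```bash
python3 -m jog '0.0015 0.002 0.005 0 0 0 -0.3;0.0015 0.002 0.015 0 0 0 -0.3;0.0015 0.002 0.025 0 0 0 -0.3;0.0015 0.002 0.025 0 0 0 -0.3'
python3 - <<'E'
from h import *
go([625.8,151.7,180],-0.0787,0.07)
E
```

```text
t: 5.95
position: [625.7, 152.6, 174.0]
ee_rot: [-0.034, 0.999, -0.04, 0.002]
force: [-0.1, -0.1, -1.8]
finger_gap: 0.538
t 5.95 pos [625.7 152.6 174. ] F [-0.11 -0.07 -1.81] gap 0.538
row: [ 0.0007  0.0022 -0.0303  0.0007 -0.0002 -0.0005]
```

```bash
python3 -m jog '0 0 0.01 0 0 0 -0.3;0 0 0.02 0 0 0 -0.3;0 0 0.02 0 0 0 -0.3'; python3 -m jog '0 0 0.01 0 0 0 -0.3;0 0 0.02 0 0 0 -0.3;0 0 0.02 0 0 0 -0.3';python3 - <<'E'
from h import *
go([625.8,151.7,180],-0.0787,0.07)
f=ctrl.grab_frame("side")["frame"]
grid(f,165,190,40,40,15,"g3")
E
```

```text
t: 6.25
position: [625.7, 152.8, 170.0]
ee_rot: [-0.034, 0.999, -0.04, 0.001]
force: [-0.0, 0.6, -2.7]
finger_gap: 0.537
t: 6.55
position: [625.8, 153.1, 166.0]
ee_rot: [-0.034, 0.999, -0.04, 0.001]
force: [0.0, -0.3, -1.4]
finger_gap: 0.542
t 6.55 pos [625.8 153.1 166. ] F [ 0.   -0.31 -1.44] gap 0.542
row: [ 0.0008  0.0023 -0.0705  0.0007 -0.0002 -0.0005]
```

View pics/g3.png

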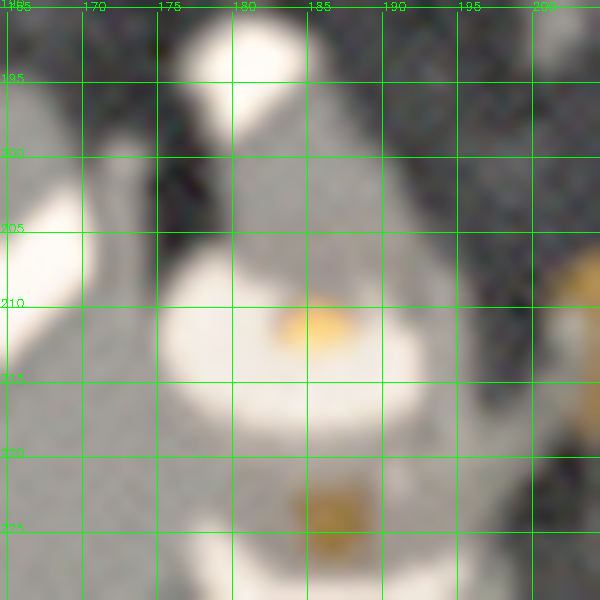

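```bash
python3 -m jog '0 0 0.02 0 0 0 -0.3;0 0 0.04 0 0 0 -0.3;0 0 0.06 0 0 0 -0.3;0 0 0.06 0 0 0 -0.3'; python3 -m jog '0 0 0.02 0 0 0 -0.3;0 0 0.04 0 0 0 -0.3;0 0 0.06 0 0 0 -0.3;0 0 0.06 0 0 0 -0.3'
```

```text
t: 7.0
position: [625.5, 154.0, 153.3]
ee_rot: [-0.034, 0.999, -0.04, 0.001]
force: [0.3, 0.6, -2.4]
finger_gap: 0.543
t: 7.4
position: [625.6, 154.8, 141.5]
ee_rot: [-0.034, 0.999, -0.04, 0.001]
force: [-1.2, -0.5, -1.3]
finger_gap: 0.543
```

```bash
python3 -m jog '0 0 0.01 0 0 0 -0.3;0 0 0.015 0 0 0 -0.3;0 0 0.015 0 0 0 -0.3'
python3 - <<'E'
from h import *
go([625.8,151.7,180],-0.0787,0.07)
f=ctrl.grab_frame("side")["frame"]
grid(f,165,190,50,50,12,"g4")
E
```

```text
t: 7.7
position: [626.1, 155.0, 139.4]
ee_rot: [-0.034, 0.999, -0.04, 0.002]
force: [0.6, 0.2, -1.6]
finger_gap: 0.54
t 7.7 pos [626.1 155.  139.4] F [ 0.58  0.23 -1.62] gap 0.54
row: [-1.000e-04  2.300e-03 -2.038e-01  7.000e-04 -5.000e-04 -5.000e-04]
```

View pics/g4.png

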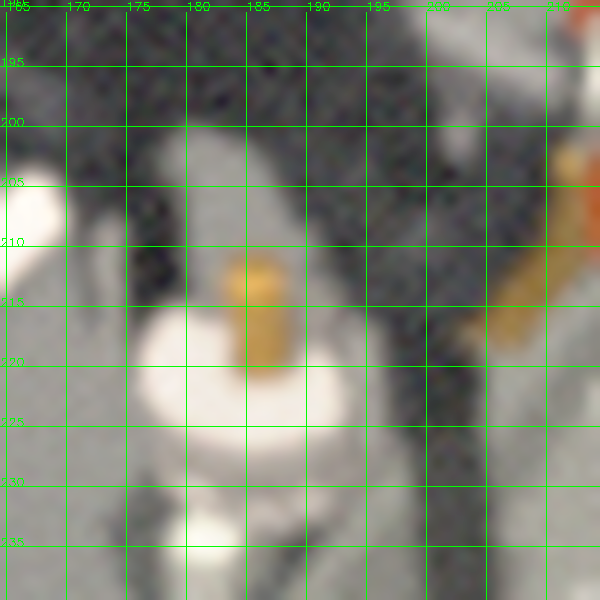

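```bash
python3 -m jog '0 0 0.005 0 0 0 -0.3;0 0 0.01 0 0 0 -0.3;0 0 0.015 0 0 0 -0.3;0 0 0.015 0 0 0 -0.3'; python3 -m jog '0 0 0.005 0 0 0 -0.3;0 0 0.01 0 0 0 -0.3;0 0 0.01 0 0 0 -0.3'; python3 -m jog '0 0 0.005 0 0 0 -0.3;0 0 0.01 0 0 0 -0.3;0 0 0.01 0 0 0 -0.3'
```

```text
t: 8.15
position: [626.1, 155.2, 136.3]
ee_rot: [-0.034, 0.999, -0.04, 0.002]
force: [-0.0, -0.6, -1.8]
finger_gap: 0.541
t: 8.45
position: [626.1, 155.3, 134.3]
ee_rot: [-0.034, 0.999, -0.04, 0.002]
force: [0.2, -0.6, -2.2]
finger_gap: 0.542
t: 8.75
position: [626.3, 155.5, 132.6]
ee_rot: [-0.034, 0.999, -0.04, 0.002]
force: [-0.7, 0.5, -1.2]
finger_gap: 0.542
```

```bash
python3 -m jog '0 0 0.005 0 0 0 -0.3;0 0 0.005 0 0 0 -0.3;0 0 0.005 0 0 0 -0.3'; python3 -m jog '0 0 0.005 0 0 0 -0.3;0 0 0.005 0 0 0 -0.3;0 0 0.005 0 0 0 -0.3'; python3 -m jog '0 0 0.005 0 0 0 -0.3;0 0 0.005 0 0 0 -0.3;0 0 0.005 0 0 0 -0.3'
python3 - <<'E'
from h import *
f=ctrl.grab_frame("side")["frame"]
grid(f,165,190,50,50,12,"g5")
E
```

```text
t: 9.05
position: [626.3, 155.6, 131.6]
ee_rot: [-0.035, 0.999, -0.04, 0.002]
force: [-0.8, 0.1, -0.4]
finger_gap: 0.537
t: 9.35
position: [626.3, 155.7, 130.5]
ee_rot: [-0.035, 0.999, -0.04, 0.002]
force: [0.2, 0.4, 0.4]
finger_gap: 0.545
t: 9.65
position: [626.3, 155.8, 129.5]
ee_rot: [-0.035, 0.999, -0.04, 0.002]
force: [-0.0, 1.7, 0.8]
finger_gap: 0.542
```

View pics/g5.png

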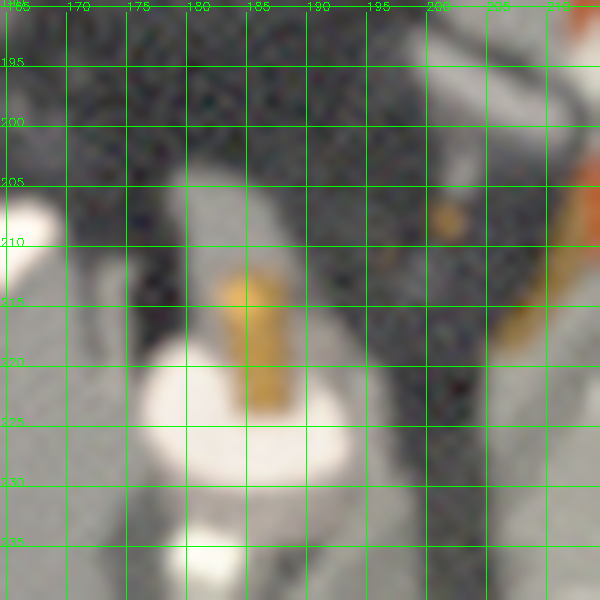

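```bash
python3 -m jog '0 0 0 0 0 0 0.25;0 0 0 0 0 0 0.25;0 0 0 0 0 0 0.35;0 0 -0.0 0 0 0 0.35'; python3 -m jog '0 0 -0.1 0 0 0 0.35;0 0 -0.3 0 0 0 0.35;0 0 -0.5 0 0 0 0.35;0 0 -0.5 0 0 0 0.35;0 0 -0.5 0 0 0 0.35'
python3 - <<'E'
from h import *
go([625.8,151.7,180],-0.0787,0.0)
f=ctrl.grab_frame("side")["frame"]
grid(f,160,140,80,100,6,"g6",10)
E
```

```text
t: 10.1
position: [626.2, 155.5, 129.5]
ee_rot: [-0.034, 0.999, -0.04, 0.002]
force: [-0.3, -0.2, -0.2]
finger_gap: 0.676
t: 10.6
position: [626.3, 148.7, 230.7]
ee_rot: [-0.034, 0.999, -0.04, 0.003]
force: [-0.9, 0.6, -0.3]
finger_gap: 0.675
t 10.6 pos [626.3 148.7 230.7] F [-0.87  0.55 -0.31] gap 0.675
row: [-0.0047  0.0027  0.254  -0.0461 -0.0026 -0.0005]
```

View pics/g6.png

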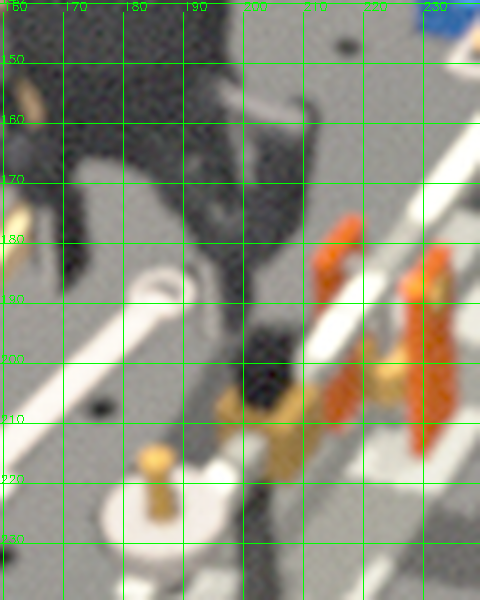

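```bash
python3 -m jog '-0.04 0.3 -0.1 -0.046 0 0 0;-0.04 0.4 -0.1 -0.046 0 0 0;-0.04 0.4 -0.1 -0.046 0 0 0;-0.04 0.4 -0.1 -0.046 0 0 0;-0.04 0.4 -0.1 -0.046 0 0 0'; python3 -m jog '0 0 0 0 0 0 0;0 0 0 0 0 0 0;0 0 0 0 0 0 0';python3 - <<'E'
from h import *
go([617.5,72,180],-0.0787,0.0)
c=cams();f=c["side"]["frame"]
grid(f,172,195,40,40,15,"g7")
grid(c["top"]["frame"],185,140,80,50,9,"g7t")
E
```

```text
t: 11.15
position: [610.5, 69.2, 242.2]
ee_rot: [-0.0, 0.999, -0.04, -0.001]
force: [0.1, -0.4, 0.9]
finger_gap: 0.497
t: 11.45
position: [611.1, 69.1, 243.5]
ee_rot: [-0.0, 0.999, -0.039, 0.0]
force: [-0.3, -1.0, 0.3]
finger_gap: 0.498
t 11.45 pos [611.1  69.1 243.5] F [-0.27 -0.98  0.31] gap 0.498
row: [ 3.060e-02 -1.690e-02  3.174e-01 -1.000e-04 -4.000e-04  0.000e+00]
```

View pics/g7.png

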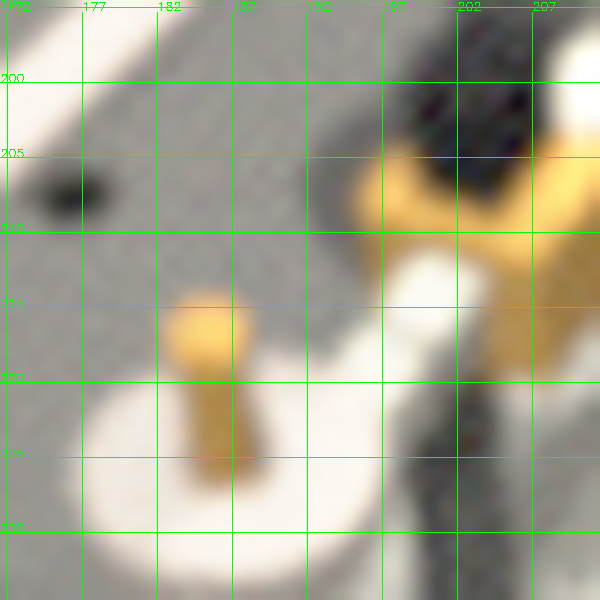

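View pics/g7t.png

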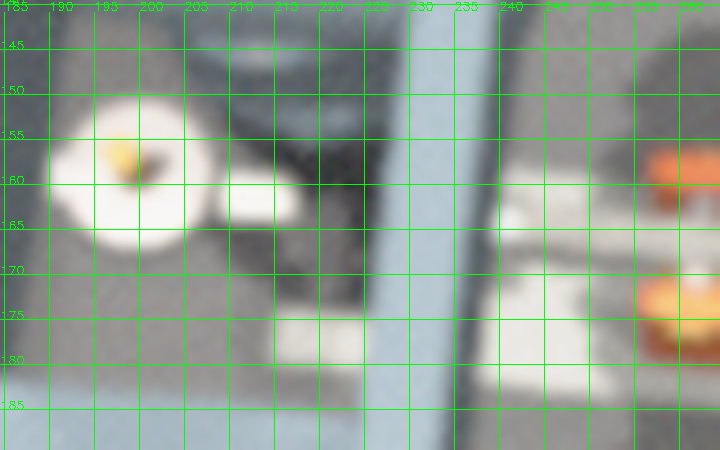

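```bash
cat >> h.py <<'E'
PIV=np.array([610.4,-28.0]);U=np.array([0.0787,0.9969])
def pt(s,h,th):
    a=s*np.cos(th)+h*np.sin(th);return np.array([*(PIV+a*U),105-s*np.sin(th)+h*np.cos(th)])
E
python3 - <<'E'
from h import *
c=cams();s,t=c["side"],c["top"]
b=np.array([185.9,211.85])-proj(s,pt(184.5,57,-.07));bt=np.array([199,156.2])-proj(t,pt(184.5,57,-.07))
print(b,bt)
for th in(-.07,-.02,-.01,0,.01,.02,.07): print(th,(proj(s,pt(184.5,57,th))+b).round(2),(proj(t,pt(184.5,57,th))+bt).round(2))
E
```

```text
[-1.45631974  0.25108718] [-0.2768138   0.39880939]
-0.07 [185.9  211.85] [199.  156.2]
-0.02 [185.59 215.58] [198.33 156.77]
-0.01 [185.55 216.31] [198.22 156.89]
0 [185.5  217.03] [198.11 157.01]
0.01 [185.46 217.75] [198.01 157.13]
0.02 [185.43 218.47] [197.92 157.25]
0.07 [185.32 221.97] [197.56 157.85]
```

Run:
```python
from h import *
fs=[ctrl.grab_frame("side") for _ in range(4)]
m=np.mean([f["frame"].astype(float) for f in fs],0).astype(np.uint8); cv2.imwrite("pics/side_avg1.png",m)
a=cv2.imread("pics/side0.png")
x0,y0,w,h=222,125,55,50
g=np.hstack([cv2.resize(i[y0:y0+h,x0:x0+w],None,fx=7,fy=7,interpolation=cv2.INTER_CUBIC) for i in (a,m)])
cv2.imwrite("pics/br.png",g)
```

```text
(no output)
```

View pics/br.png

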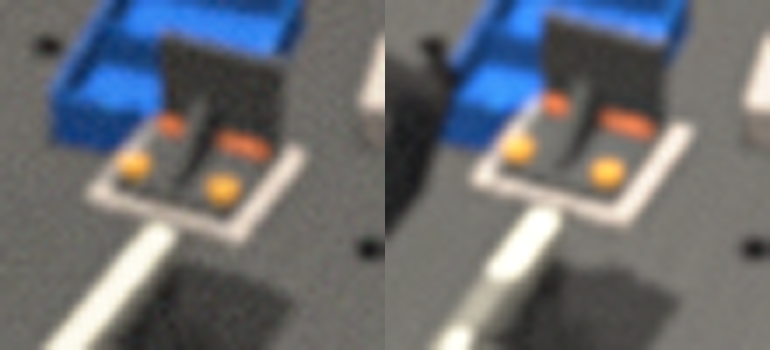

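```bash
cat >> h.py <<'E'
def yc(im,x,y,r=4):
    im=im.astype(float);p=im[y-r:y+r+1,x-r:x+r+1];w=np.clip(p[...,2]-p[...,0]-55,0,None)
    yy,xx=np.mgrid[y-r:y+r+1,x-r:x+r+1];return np.array([(w*xx).sum(),(w*yy).sum()])/w.sum()
E
python3 - <<'E'
from h import *
c=cams();s,t=c["side"],c["top"]
a=cv2.imread("pics/side0.png");m=cv2.imread("pics/side_avg1.png");t0=cv2.imread("pics/top0.png")
tp=[(313.5,164.5),(312.8,177.5)]
for (x,y),(xt,yt),(x1,y1) in zip([(241,148),(253,151)],[(314,165),(313,178)],[(241,146),(253,149)]):
    p0=yc(a,x,y);pt0=yc(t0,xt,yt);p1=yc(m,x1,y1)
    X,e=tri(s,t,p0,pt0);d=(X[:2]-PIV)@U
    print(p0,pt0,p1,"shift",p1-p0,X,d,e)
    # invert th=-.07
    th=-.07;S=d*np.cos(th)-(X[2]-105)*np.sin(th);H=d*np.sin(th)+(X[2]-105)*np.cos(th);print("s,h",S,H)
    for th in(-.02,-.01,0,.01,.02): print(th,(proj(s,pt(S,H,th))-proj(s,pt(S,H,-.07))).round(2))
    
p=[yc(i,x,y,5) for i,x,y in((a,186,212),(m,185,217))];print(p)
E
```

```text
[240.81967213 148.1704918 ] [313.80363224 164.66969353] [240.73379175 145.87819253] shift [-0.08588038 -2.29229927] [ 618.14877561 -179.67455682  118.01265086] -150.59453705175068 [[0.6, 0.1], [-0.1, -0.6]]
s,h -149.31558921582717 23.51379360004881
-0.02 [-0.14 -1.93]
-0.01 [-0.18 -2.3 ]
0 [-0.22 -2.68]
0.01 [-0.26 -3.05]
0.02 [-0.3  -3.42]
[253.43982301 151.52477876] [312.67731629 177.66666667] [253.30575256 149.25453113] shift [-0.13407045 -2.27024763] [ 578.78237336 -176.59448509  118.31463415] -150.62214940100387 [[0.5, 0.1], [-0.1, -0.5]]
s,h -149.3220123713393 23.816968618717485
-0.02 [-0.15 -1.93]
-0.01 [-0.18 -2.3 ]
0 [-0.22 -2.68]
0.01 [-0.26 -3.05]
0.02 [-0.3  -3.42]
[array([185.74292845, 213.05657238]), array([185.50776144, 217.71895425])]
```

```bash
python3 -m jog '0.04 -0.017 0.1 0 0 0 0;0.04 -0.017 0.25 0 0 0 0;0.04 -0.017 0.35 0 0 0 0;0.04 -0.017 0.35 0 0 0 0;0.04 -0.017 0.35 0 0 0 0'
python3 - <<'E'
from h import *
go([619.1,72,134],-0.0787,0.0)
f=ctrl.grab_frame("side")["frame"]
grid(f,170,160,60,60,10,"g8")
E
```

```text
t: 12.45
position: [619.5, 71.2, 174.0]
ee_rot: [-0.0, 0.999, -0.04, 0.0]
force: [0.4, -0.5, 0.4]
finger_gap: 0.499
t 12.45 pos [619.5  71.2 174. ] F [ 0.43 -0.53  0.36] gap 0.499
row: [-0.0026 -0.0038  0.1999 -0.     -0.0004 -0.0006]
```

View pics/g8.png

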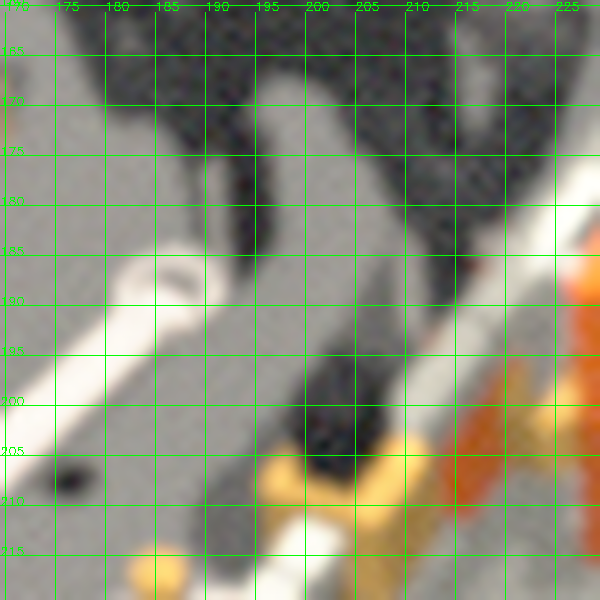

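```bash
python3 -m jog '0 -0.003 0.08 0 0 0 0;0 -0.003 0.14 0 0 0 0;0 -0.003 0.19 0 0 0 0;0 -0.003 0.19 0 0 0 0;0 -0.003 0.19 0 0 0 0' 20; python3 -m jog '0 0 0 0 0 0 -0.3;0 0 0 0 0 0 -0.5;0 0 0 0 0 0 -0.6;0 0 0 0 0 0 -0.7;0 0 0 0 0 0 -0.75' 20;python3 - <<'E'
from h import *
go([619.1,72,134],-0.0787,0.0)
E
```

```text
t: 13.0
position: [619.3, 71.8, 135.2]
ee_rot: [-0.0, 0.999, -0.04, -0.0]
force: [-0.5, 0.4, 0.3]
finger_gap: 0.494
t: 13.5
position: [619.4, 72.1, 135.9]
ee_rot: [-0.0, 0.999, -0.04, 0.0]
force: [-3.2, 1.2, 1.2]
finger_gap: 0.207
t 13.5 pos [619.4  72.1 135.9] F [-3.15  1.24  1.22] gap 0.207
row: [-0.0013  0.0005  0.0093 -0.0002 -0.0004 -0.0005]
```

```bash
python3 -m jog '0 0 0 0 0 0 -0.75;0 0 0 0 0 0 -0.75'; python3 -m jog '0 -0.003 0 0 0 0 -0.75;0 -0.005 0 0 0 0 -0.75;0 -0.005 0 0 0 0 -0.75;0 -0.005 0 0 0 0 -0.75'
```

```text
t: 13.7
position: [619.4, 72.1, 135.7]
ee_rot: [-0.0, 0.999, -0.04, 0.0]
force: [-2.4, 2.0, 2.4]
finger_gap: 0.205
t: 14.1
position: [619.4, 72.4, 135.5]
ee_rot: [0.0, 0.999, -0.04, 0.0]
force: [-3.6, -2.0, 0.5]
finger_gap: 0.203
```

```bash
python3 -m jog '0 -0.003 0 0 0 0 -0.75;0 -0.004 0 0 0 0 -0.75;0 -0.004 0 0 0 0 -0.75'
```

```text
t: 14.4
position: [619.5, 73.7, 135.6]
ee_rot: [0.0, 0.999, -0.04, 0.0]
force: [-4.9, -1.8, 0.6]
finger_gap: 0.203
```

```bash
python3 -m jog '0 0 0 0 0 0 -0.3;0 0 0 0 0 0 0;0 0 0 0 0 0 0'; python3 -m jog '0 0 -0.1 0 0 0 0;0 0 -0.3 0 0 0 0;0 0 -0.5 0 0 0 0;0 0 -0.5 0 0 0 0;0 0 -0.5 0 0 0 0';  python3 -m jog '0 0 0 0 0 0 0;0 0 0 0 0 0 0;0 0 0 0 0 0 0;0 0 0 0 0 0 0;0 0 0 0 0 0 0'
cat >> h.py <<'E'
def tilt(n=6):
    fs=[ctrl.grab_frame("side") for _ in range(n)];s=fs[0]
    m=np.mean([f["frame"].astype(float) for f in fs],0)
    a=cv2.imread("pics/side0.png");r=[]
    for (x,y),S,H in (((241,148),-149.3,23.6),((253,151),-149.3,23.6),((186,212),184.5,57)):
        p0=yc(a,x,y,4 if S<0 else 3);p=p0.copy()
        if S>0: p[1]+=5
        else: p[1]-=2
        for _ in range(4): 
            i=np.round(p).astype(int); p=yc(m,i[0],i[1],4 if S<0 else 3)
        ths=np.linspace(-.07,.07,281);d=[(proj(s,pt(S,H,t))-proj(s,pt(S,H,-.07)))[1] for t in ths]
        if S<0: d=-np.array(d);v=-(p-p0)[1]
        else: v=(p-p0)[1]
        r.append((round(float(np.interp(v,d,ths)),4),(p-p0).round(2).tolist()))
    print("tilt",r); return m
E
python3 - <<'E'
from h import *
m=tilt();cv2.imwrite("pics/m2.png",m);m=tilt()
print(ctrl.get_obs()["t"])
E
```

```text
t: 14.7
position: [620.4, 73.9, 136.1]
ee_rot: [-0.0, 0.999, -0.04, 0.001]
force: [-0.4, 0.9, -0.2]
finger_gap: 0.496
t: 15.2
position: [620.6, 73.7, 237.3]
ee_rot: [-0.0, 0.999, -0.04, 0.002]
force: [-0.7, 0.3, -0.4]
finger_gap: 0.497
t: 15.7
position: [619.4, 73.6, 235.2]
ee_rot: [-0.0, 0.999, -0.04, 0.0]
force: [-0.2, 0.9, -0.5]
finger_gap: 0.5
tilt [(0.0042, [-0.13, -2.84]), (0.004, [-0.22, -2.83]), (0.0059, [-0.43, 5.61])]
tilt [(0.0043, [-0.13, -2.84]), (0.0046, [-0.22, -2.85]), (0.0059, [-0.45, 5.61])]
16.3[ WARN:0@5.336] global loadsave.cpp:1063 imwrite_ Unsupported depth image for selected encoder is fallbacked to CV_8U.
```

```bash
python3 -m jog '0 0 0.15 0 0 0 0;0 0 0.3 0 0 0 0;0 0 0.45 0 0 0 0;0 0 0.5 0 0 0 0;0 0 0.5 0 0 0 0' 20; python3 -m jog '0 0 0 0 0 0 -0.3;0 0 0 0 0 0 -0.75;0 0 0 0 0 0 -0.75;0 0 0 0 0 0 -0.75;0 0 0 0 0 0 -0.75' 20;python3 -m jog '0 -0.02 0 0 0 0 -0.75;0 -0.04 0 0 0 0 -0.75;0 -0.06 0 0 0 0 -0.75;0 -0.06 0 0 0 0 -0.75';  python3 -m jog '0 0 0 0 0 0 -0.3;0 0 0 0 0 0 0;0 0 0 0 0 0 0'; python3 -m jog '0 0 -0.1 0 0 0 0;0 0 -0.3 0 0 0 0;0 0 -0.5 0 0 0 0;0 0 -0.5 0 0 0 0;0 0 -0.5 0 0 0 0';python3 - <<'E'
from h import *
for _ in range(2): m=tilt(5)
cv2.imwrite("pics/plus.png",m.round().astype(np.uint8));crop(m.round().astype(np.uint8),160,130,130,110,6,"c9")
E
```

```text
t: 16.8
position: [618.4, 73.7, 134.0]
ee_rot: [-0.0, 0.999, -0.04, -0.001]
force: [0.2, 0.4, -0.1]
finger_gap: 0.5
t: 17.3
position: [619.6, 74.1, 136.7]
ee_rot: [-0.0, 0.999, -0.04, 0.001]
force: [-4.0, 2.0, 2.0]
finger_gap: 0.202
t: 17.7
position: [620.6, 86.2, 135.9]
ee_rot: [-0.0, 0.999, -0.04, 0.0]
force: [-4.3, 0.8, 1.1]
finger_gap: 0.197
t: 18.0
position: [621.4, 85.5, 136.1]
ee_rot: [-0.0, 0.999, -0.04, 0.001]
force: [1.0, -0.1, 0.2]
finger_gap: 0.499
t: 18.5
position: [621.6, 85.5, 237.3]
ee_rot: [-0.0, 0.999, -0.04, 0.002]
force: [-0.0, -0.2, -0.8]
finger_gap: 0.502
tilt [(0.0683, [-0.57, -5.16]), (0.07, [-0.46, -5.29]), (0.07, [-0.44, 10.17])]
tilt [(0.0685, [-0.58, -5.16]), (0.07, [-0.46, -5.29]), (0.07, [-0.44, 10.18])]
```

View pics/c9.png

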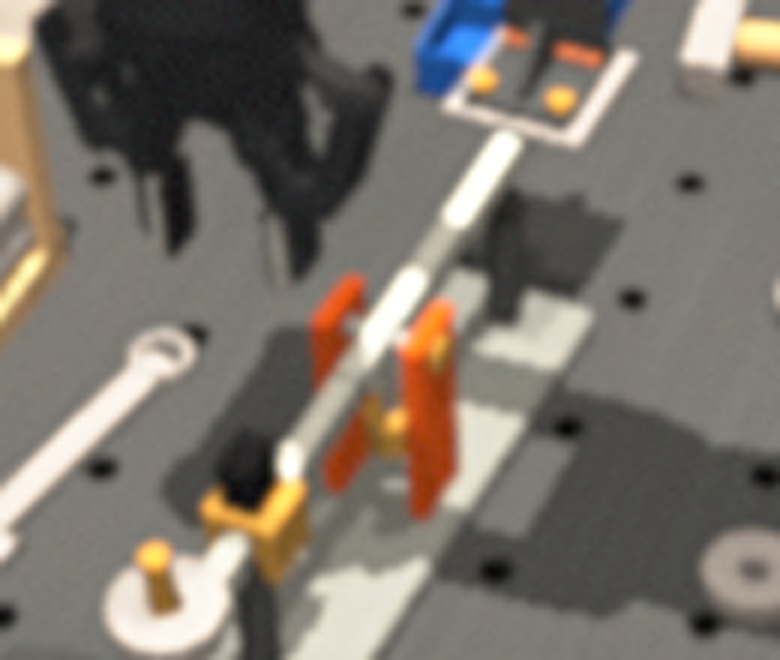

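```bash
python3 -m jog '0 0 0.15 0 0 0 0;0 0 0.3 0 0 0 0;0 0 0.45 0 0 0 0;0 0 0.51 0 0 0 0;0 0 0.51 0 0 0 0' 20; python3 -m jog '0 0 0 0 0 0 -0.3;0 0 0 0 0 0 -0.75;0 0 0 0 0 0 -0.75;0 0 0 0 0 0 -0.75;0 0 0 0 0 0 -0.75' 20;python3 -m jog '0 0.02 0 0 0 0 -0.75;0 0.04 0 0 0 0 -0.75;0 0.055 0 0 0 0 -0.75;0 0.0565 0 0 0 0 -0.75;0 0.0565 0 0 0 0 -0.75'; python3 -m jog '0 0 0 0 0 0 -0.75;0 0 0 0 0 0 -0.75'
```

```text
t: 19.5
position: [619.2, 85.6, 131.6]
ee_rot: [-0.0, 0.999, -0.04, -0.002]
force: [0.5, -0.4, -0.8]
finger_gap: 0.495
t: 20.0
position: [620.5, 85.8, 135.8]
ee_rot: [0.0, 0.999, -0.04, 0.0]
force: [-6.5, -0.6, 4.4]
finger_gap: 0.203
t: 20.5
position: [619.7, 75.0, 136.5]
ee_rot: [-0.0, 0.999, -0.04, 0.001]
force: [-7.9, 2.3, 9.4]
finger_gap: 0.203
t: 20.7
position: [619.7, 75.1, 136.5]
ee_rot: [-0.0, 0.999, -0.039, 0.001]
force: [-7.7, 1.5, 8.7]
finger_gap: 0.198
```

```bash
python3 -m jog '0 0.003 0 0 0 0 -0.75;0 0.006 0 0 0 0 -0.75;0 0.006 0 0 0 0 -0.75;0 0.006 0 0 0 0 -0.75'; python3 -m jog '0 0 0 0 0 0 -0.3;0 0 0 0 0 0 0;0 0 0 0 0 0 0'; python3 -m jog '0 0 -0.1 0 0 0 0;0 0 -0.3 0 0 0 0;0 0 -0.5 0 0 0 0;0 0 -0.5 0 0 0 0;0 0 -0.5 0 0 0 0'; python3 -m jog '0 0 0 0 0 0 0;0 0 0 0 0 0 0;0 0 0 0 0 0 0;0 0 0 0 0 0 0;0 0 0 0 0 0 0';python3 - <<'E'
from h import *
for _ in range(3): m=tilt(5)
E
```

```text
t: 21.1
position: [619.6, 74.1, 136.5]
ee_rot: [-0.001, 0.999, -0.039, 0.001]
force: [-7.4, 3.0, 7.8]
finger_gap: 0.199
t: 21.4
position: [620.3, 73.0, 134.5]
ee_rot: [0.0, 0.999, -0.04, 0.001]
force: [0.2, -0.1, -0.0]
finger_gap: 0.499
t: 21.9
position: [620.4, 73.0, 235.2]
ee_rot: [0.0, 0.999, -0.04, 0.002]
force: [-1.1, -1.2, 0.5]
finger_gap: 0.497
t: 22.4
position: [619.4, 73.1, 233.2]
ee_rot: [-0.0, 0.999, -0.04, 0.0]
force: [0.4, -1.1, -1.0]
finger_gap: 0.499
tilt [(0.0088, [-0.09, -3.01]), (0.0099, [-0.19, -3.05]), (0.0091, [-0.46, 5.84])]
tilt [(0.0085, [-0.07, -2.99]), (0.0093, [-0.18, -3.02]), (0.0088, [-0.47, 5.82])]
tilt [(0.0084, [-0.06, -2.99]), (0.0093, [-0.18, -3.02]), (0.0088, [-0.47, 5.82])]
```

```bash
python3 -m jog '0 0 0.15 0 0 0 0;0 0 0.3 0 0 0 0;0 0 0.45 0 0 0 0;0 0 0.485 0 0 0 0;0 0 0.485 0 0 0 0' 20; python3 -m jog '0 0 0 0 0 0 -0.3;0 0 0 0 0 0 -0.75;0 0 0 0 0 0 -0.75;0 0 0 0 0 0 -0.75;0 0 0 0 0 0 -0.75' 20; python3 -m jog '0 0.002 0 0 0 0 -0.75;0 0.004 0 0 0 0 -0.75;0 0.005 0 0 0 0 -0.75;0 0.005 0 0 0 0 -0.75;0 0.005 0 0 0 0 -0.75'
```

```text
t: 23.65
position: [618.8, 73.2, 135.5]
ee_rot: [-0.0, 0.999, -0.04, -0.001]
force: [0.3, 0.8, 0.9]
finger_gap: 0.503
t: 24.15
position: [619.5, 73.6, 137.5]
ee_rot: [-0.0, 0.999, -0.04, 0.001]
force: [-4.5, 3.2, 1.6]
finger_gap: 0.195
t: 24.65
position: [619.4, 72.6, 137.4]
ee_rot: [-0.0, 0.999, -0.04, 0.0]
force: [-4.3, 3.2, 1.8]
finger_gap: 0.202
```

```bash
python3 -m jog '0 0 0 0 0 0 -0.3;0 0 0 0 0 0 0;0 0 0 0 0 0 0'; python3 -m jog '0 0 -0.1 0 0 0 0;0 0 -0.3 0 0 0 0;0 0 -0.5 0 0 0 0;0 0 -0.5 0 0 0 0;0 0 -0.5 0 0 0 0'; python3 -m jog '0 0 0 0 0 0 0;0 0 0 0 0 0 0;0 0 0 0 0 0 0;0 0 0 0 0 0 0;0 0 0 0 0 0 0';python3 - <<'E'
from h import *
for _ in range(3): m=tilt(5)
E
```

```text
t: 24.95
position: [620.2, 71.9, 137.2]
ee_rot: [0.0, 0.999, -0.04, 0.001]
force: [-0.0, -0.6, 0.1]
finger_gap: 0.502
t: 25.45
position: [620.5, 71.9, 238.3]
ee_rot: [0.0, 0.999, -0.04, 0.002]
force: [0.4, 0.1, -1.3]
finger_gap: 0.495
t: 25.95
position: [619.3, 72.2, 236.2]
ee_rot: [0.0, 0.999, -0.04, 0.0]
force: [-0.2, 0.4, -0.3]
finger_gap: 0.502
tilt [(-0.0018, [-0.12, -2.61]), (-0.0009, [-0.29, -2.64]), (-0.0004, [-0.31, 5.15])]
tilt [(-0.0017, [-0.12, -2.62]), (-0.0009, [-0.28, -2.65]), (-0.0005, [-0.31, 5.15])]
tilt [(-0.0016, [-0.12, -2.62]), (-0.001, [-0.29, -2.64]), (-0.0005, [-0.31, 5.15])]
```

```bash
python3 -m jog '-0.5 0.3 -0.2 0 0 0 0;-0.8 0.6 -0.3 0 0 0 0;-0.9 0.8 -0.3 0 0 0 0;-0.9 0.8 -0.3 0 0 0 0;-0.9 0.8 -0.3 0 0 0 0'; python3 -m jog '0 0.3 0 0 0 0 0;0 0.6 0 0 0 0 0;0 0.8 0 0 0 0 0;0 0.8 0 0 0 0 0;0 0.8 0 0 0 0 0';python3 - <<'E'
from h import *
m=tilt(5)
c=cams();grid(c["side"]["frame"],165,195,60,45,12,"fs");cv2.imwrite("pics/ft.png",c["top"]["frame"])
grid(c["top"]["frame"],180,140,100,45,8,"ftg");cv2.imwrite("pics/fs2.png",c["side"]["frame"])
E
```

```text
t: 27.2
position: [425.8, -73.8, 297.0]
ee_rot: [0.0, 0.999, -0.039, 0.001]
force: [0.0, -1.3, 1.1]
finger_gap: 0.498
t: 27.7
position: [414.1, -233.9, 296.4]
ee_rot: [-0.0, 0.999, -0.041, 0.0]
force: [-0.4, 0.3, -0.3]
finger_gap: 0.502
tilt [(-0.0015, [-0.13, -2.62]), (-0.0009, [-0.28, -2.64]), (-0.0009, [-0.32, 5.12])]
```

View pics/fs.png

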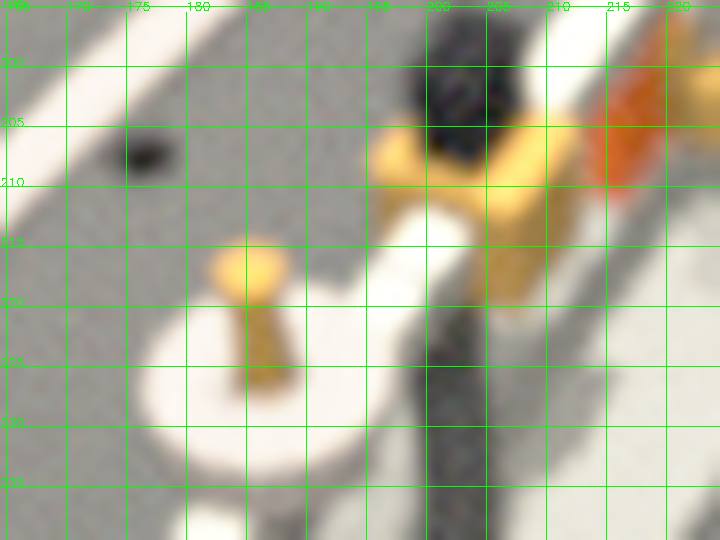

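View pics/ft.png

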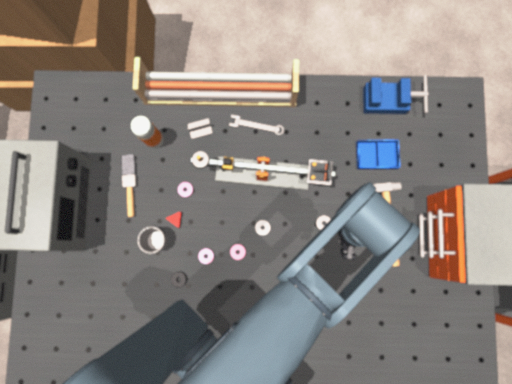

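View pics/fs2.png

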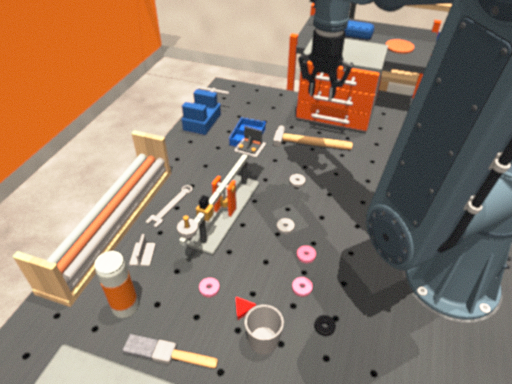

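```bash
python3 -c "
from station import ctrl
print(ctrl.job_done(), ctrl.get_obs()['t'])"
```

```text
the job is handed in; nothing more can be done
the job is handed in; nothing more can be done
```

The bracket is balanced with one steel disc over the post and the trim weight adjusted. I handed the job in after about 28 s of the 72 s allowed.

- **Disc:** I lowered it with the tool tilted to match the post. The measured force came to about 2.6 N above the free-hanging reading when it met the pan, against the 12 N limit. In the last picture about 29 mm of post stands above the disc, against 30 mm expected, so it lies fully down.
- **Trim weight:** I slid it past balance once, until the beam rested on its +0.07 stop, to check the camera tilt measurement there. I then brought it back in small steps.
- **Level:** The last tilt readings, from three features on the beam, were -0.0015, -0.0009 and -0.0009 rad with the gripper clear. I put the measurement error at about 0.002 rad.
- **Other things:** The other two steel discs are still lying flat on the bench. The bystanders and look-alikes look unmoved in both views, though I did not measure their positions. The gripper was clear of everything at the end.

No check failed. The two cameras disagreed by 3 to 4 mm in x, so I corrected them against the gripper's position before fitting the disc.

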